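Load a display base's battery box and hold its cover shut over the quarter-turn wing

ROBOT

A 6-joint arm with a two-finger parallel gripper is mounted at the origin on the work surface. World frame = base frame: x ahead of the robot, y to its left, z up, the work surface at z = 0. Lengths are in mm, angles in rad, forces in N, time in s.
With the tool pointing down it reaches from about 275 to 1000 mm from the base axis. Payload 8.4 kg.
Tool frame: the origin (TCP) lies on the centre line of the jaws, within the pads' length; the fingertips stand 25 mm ahead of it and the grasp point (between the pads) lies 6 mm ahead of it; z points along the fingers, x is the direction in which the jaws open and shut, and the axes are right-handed (so a half turn about z gives the same grasp; the last joint's range is limited). The gripper opens to 85 mm and grips with 20 to 120 N. Pads are 22 mm wide; open, the fingers measure 114 mm over their backs; the gripper's body (76 mm by 85 mm) begins 54 mm behind the grasp point. The pads swing forward as they close: fully open they stand 13 mm farther back than shut.
Start: joints at [-1.138, 0.353, 1.633, -0, 1.155, -0.002], TCP at [263.267, -566.85, 256.281] pointing down, gripper open.
Joint ranges: [-2.63, 2.63], [-0.92, 2.1], [0.06, 2.66], [-1.3, 4.44], [0, 2.69], [-3.02, 3.02]. Speed limits (rad/s): [2.22, 2.22, 2.79, 3.14, 3.14, 3.14].

INTERFACE

Orientations are given as [roll, pitch, yaw] about the fixed x, y, z axes, in that order (R = Rz(yaw) Ry(pitch) Rx(roll)).
In Python, from rig import r gives the robot as it stands. The module is installed in compiled form; this text tells all that it offers.
- The arm moves only by the tool jog_arm, never from a script. Its argument "deltas" is a list of rows, each an object with "gripper": the gripper command: -1 is fully open, 1 is shut, values between are in proportion; "translation": the shift along the world's x, y, z in units of 10 cm (1.0 is 10 cm), a list of three; "dr": the turn, a rotation vector about the world's x, y, z in units of pi/2 rad (1.0 is pi/2 rad), a list of three. In form: [{"gripper": gripper, "translation": [x, y, z], "dr": [wx, wy, wz]}, ...]. A call has 1 to 12 rows; each row shifts and turns the commanded pose from where the row before left it; what a row does not reach is not made up. A row lasts 1/12 s, in which the tool goes at most 41.7 mm and 7.16 degrees, less where a joint would pass 70% of its speed; a pose out of reach is approached as far as the arm can. A call with a number of a shift or a turn outside -1 to 1 is refused whole. A call with a gripper value outside its range is refused whole. The fingers move at their own pace and stop on an object; "squeeze" is the grip in N (left out, the last holds). Time passes only in rows, so rows that do not move let the fingers close. It gives the time, the measured TCP pose, the force and the opening at its end, in the units of the state.
- r.sense(): the state, without advancing time (a new reading comes with each control period).
- r.grab_frame(name): name is "side" or "top"; returns the picture (420x560x3 uint8, blue, green, red); there is no depth.
- r.calibration(name): a dict with "mtx" (3x3 intrinsics, pixels), "world_from_camera" (4x4, takes a point from camera to world coordinates). Camera axes: x right, y down, z forward; pixel columns grow to the right and rows downward; lengths in mm; the calibration is good to about 2 mm. A picture is of the moment at which its call begins. calibration takes no time and is no camera call.
- r.sign_off(): hands the job in, once; it reports no verdict.
The state is a dict: "clock": time; "qpos": joint angles; "qvel": joint speeds; "joint_efforts": joint torques, N m; "eef_pos": TCP position; "tcp_rot": TCP orientation; "contact_force": force on the tool from outside, world axes, zero at the start; "wrist_torque": the same for the moment, N m; "opening": opening from 0.0 (shut) to 1.0 (fully open).
Only numpy, scipy, OpenCV 4.12 (cv2) and the standard library are available. Lean on these libraries where they do the work, as an engineer would, in place of code of your own. Each camera call takes 0.05 s, during which the arm holds its last target. There are 200 camera calls.

TASK

Put the two battery cells, nub end up as they stand, fully down into the two round bores of the grey battery box, and then turn the orange quarter-turn wing until it lines up with the slot in the open white cover. Then swing the cover down over the wing and keep pressing it fully shut against the box with the fingers: its hinge is sprung and opens again if let go, so finish while still holding it down. Leave the paint bottle, the brush cup and the metal dish where they stand.

Things in the scene. Friction and masses are not known exactly. Their poses are not given: they have to be found in the camera images.
- box: Grey battery box fixed to the bench, 230 (x) x 130 (y) x 64 mm high; a 6 mm thick steel foot reaches 25 mm out at the middle of each short side. Origin: centre of its underside, on the bench; z up. In its frame: bores at (-70, 5) and (70, 5) mm, wing axis at (0, -20) mm, all in the top face at z = 64 mm; the cover's hinge line runs along x at y = 65, z = 65 mm.
- bore_a (a point): Centre of the mouth of one bore, level with the box's top face. Bore 29 mm across, 51 mm deep, mouth chamfered 2 mm. Either cell may go in either bore.
- bore_b (a point): Centre of the mouth of the other bore, the same as bore_a.
- cell_1: Loose battery cell, upright cylinder 26 mm across, 50 mm tall including a 10 mm wide, 3 mm high steel nub on top; copper-coloured upper part, black lower part; about 65 g. Origin: centre of its flat underside; z along its axis towards the nub. Fully down in a bore its top is 1 mm below the box's top face.
- cell_2: The second battery cell, the same as cell_1.
- wing (a joint): Angle of the orange wing about the vertical, rad, positive anticlockwise from above. 0: wing along the box's y axis, in line with the cover's slot. Starts between 1.0 and 1.5, turns from -0.6 to 1.65, no click or stop at 0, stays where left (0.06 N m friction). Farther than about 0.2 rad from 0 it blocks the cover from shutting.
- wing_top (a point): Centre of the top of the wing, on its turning axis, 19 mm above the box's top face; this point's y axis lies along the wing. The wing is an upright orange bar 34 mm long, 10 mm wide and 17 mm tall, its underside 2 mm above the box's top face.
- cover: White hinged plate, 230 x 130 x 5 mm, 180 g. Origin: middle of the hinge line, on its underside; x along the hinge, parallel to the box's x; the plate reaches 130 mm along its own -y; z is the outer face's normal, straight up when shut. Starts open, about 1.9 rad from shut, leaning outward past upright. Slot 18 mm (x) by 46 mm (y), centred 85 mm from the hinge.
- cover_pad (a point): Centre of one of two blue 24 mm press marks on the cover's outer face, at (60, -105, 5) mm in its frame; the other is at (-60, -105, 5). Pushing the outer face swings the cover over towards the box's -y side and shut; the hinge spring always drives it open, about 5 N at a mark when shut. Shut, its outer face is 70 mm above the bench and the wing stands 13 mm out of the slot.
- paint_bottle: Bystander: green bottle with white cap, 52 mm across, 120 mm tall, stands loose; origin at the centre of its underside.
- brush_cup: Bystander: clear cup with brushes, 76 mm across, about 160 mm tall with the brushes, stands loose; origin at the centre of its underside.
- dish: Bystander: small steel dish, 70 mm across, 28 mm tall, loose; origin at the centre of its underside.
Things that resemble listed ones, but are neither listed nor needed, are in the scene too. Leave any blue look-alike of the cell_1 alone.

How it is judged:
By the outcome, as a careful person would: the job done as asked, in the order asked, and still so for the second after the job is handed in, while the arm keeps its last pose, push and grip.
It also fails if it takes over 72 s, if anything falls off the work surface, if the arm or the gripper's body presses on something with over 40 N, if the wrist force passes 120 N, or if a joint passes its speed limit or range.

## Working session

There is one attempt and no reset: what is moved stays moved. The work goes in short steps, Python scripts to look and compute and a tool call to move; the robot and the scene stay as the last step left them, time stands still between calls to the robot, and variables do not carry over. Pictures are saved under pics/ and viewed, about 8 in all and at most 12, crops included, and the job is handed in when it is done.

Besides the shell and the picture viewer there is one more tool, called after "Emit:" by a JSON object that holds its "api" and its "payload". jog_arm: Moves the arm, as the interface text tells. Shifts and turns lie within -1 to 1; 1 stands for 10 cm of shift or pi/2 rad of turn. Its arguments: {"type":"object","properties":{"deltas":{"type":"array"},"squeeze":{"type":"number"}},"required":["deltas"]}

```bash
mkdir -p pics; python3 - <<'E'
from rig import r
import cv2,numpy as np
np.set_printoptions(precision=3,suppress=True)
for n in("side","top"):
    cv2.imwrite(f"pics/{n}0.png",r.grab_frame(n)); c=r.calibration(n); print(n,np.array(c["mtx"]),np.array(c["world_from_camera"]))
print(r.sense())
E
```

```text
side [[402.302   0.    286.606]
 [  0.    402.302 207.441]
 [  0.      0.      1.   ]] [[ -0.926  -0.288   0.243 436.924]
 [ -0.376   0.718  -0.585 317.544]
 [ -0.006  -0.633  -0.774 666.265]
 [  0.      0.      0.      1.   ]]
top [[538.09    0.    276.175]
 [  0.    538.09  206.986]
 [  0.      0.      1.   ]] [[  -0.181   -0.962    0.204  415.619]
 [  -0.984    0.178   -0.034 -101.978]
 [  -0.004   -0.206   -0.978 1015.611]
 [   0.       0.       0.       1.   ]]
{'clock': 0.1, 'qpos': array([-1.138,  0.354,  1.634, -0.   ,  1.155, -0.002]), 'qvel': array([-0.002, -0.002, -0.002, -0.   , -0.   , -0.   ]), 'joint_efforts': array([ -0.001, -60.636, -34.282,  -0.   ,   0.004,   0.   ]), 'eef_pos': array([ 263.086, -566.498,  255.637]), 'tcp_rot': array([ 3.142,  0.001, -1.136]), 'contact_force': array([-0.759, -0.531, -0.398]), 'wrist_torque': array([-0.028, -0.056, -0.014]), 'opening': 1.0009656642521747}
```

View pics/side0.png

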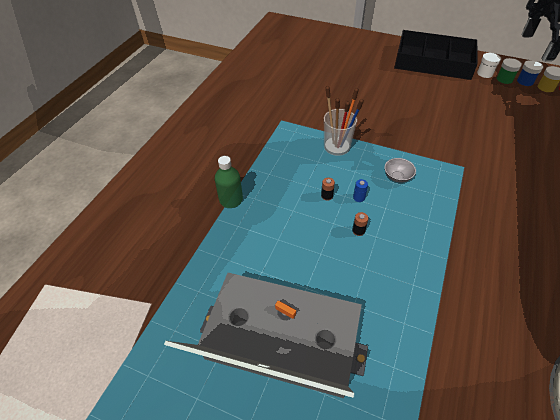

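View pics/top0.png

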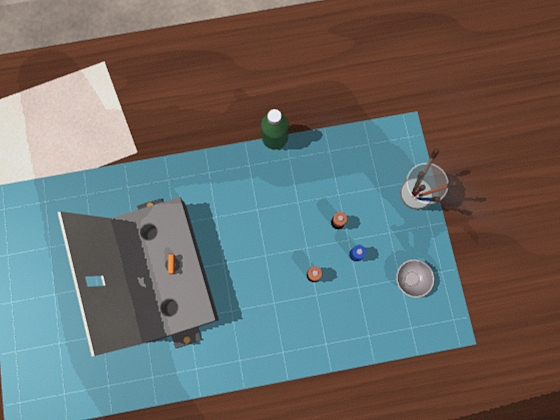

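```bash
python3 - <<'E'
import cv2,numpy as np
t=cv2.imread("pics/top0.png");s=cv2.imread("pics/side0.png")
a=cv2.resize(t[190:350,110:235],None,fx=3.6,fy=3.6,interpolation=cv2.INTER_CUBIC) #450x576
b=cv2.resize(t[205:290,300:380],(320,340),interpolation=cv2.INTER_CUBIC)
c=cv2.resize(s[170:240,315:375],(0,0),fx=3.6,fy=3.6,interpolation=cv2.INTER_CUBIC)
o=np.zeros((600,790,3),np.uint8)
o[:576,:450]=a;o[:340,460:780]=b;o[345:345+c.shape[0],460:460+c.shape[1]]=c
cv2.imwrite("pics/crop1.png",o)
for n,im in(("top",t),("side",s)):
    h=cv2.cvtColor(im,cv2.COLOR_BGR2HSV)
    for nm,lo,hi,smin,vmin in(("orange",8,18,200,150),("copper",3,12,100,120)):
        m=((h[...,0]>=lo)&(h[...,0]<=hi)&(h[...,1]>=smin)&(h[...,2]>=vmin)).astype(np.uint8)
        k,l,st,ce=cv2.connectedComponentsWithStats(m)
        for i in range(1,k):
            if 25<st[i,4]<800: print(n,nm,ce[i].round(1),st[i])
E
```

```text
top copper [434.8 189.6] [422 185  25  10  66]
top copper [339.6 218.7] [333 212  14  14 117]
top copper [172.5 264.2] [169 254   5  20  27]
top copper [314.4 273.5] [308 267  14  14 124]
side orange [349.  112.8] [344  99  11  30  56]
side orange [284.6 309.1] [275 301  21  17 102]
side copper [348.7 113.7] [344  99  11  30  71]
side copper [328.1 182.1] [323 178  11   9  61]
side copper [361.2 217.4] [355 212  13  11  77]
side copper [284.4 311.4] [275 302  21  17  87]
```

View pics/crop1.png

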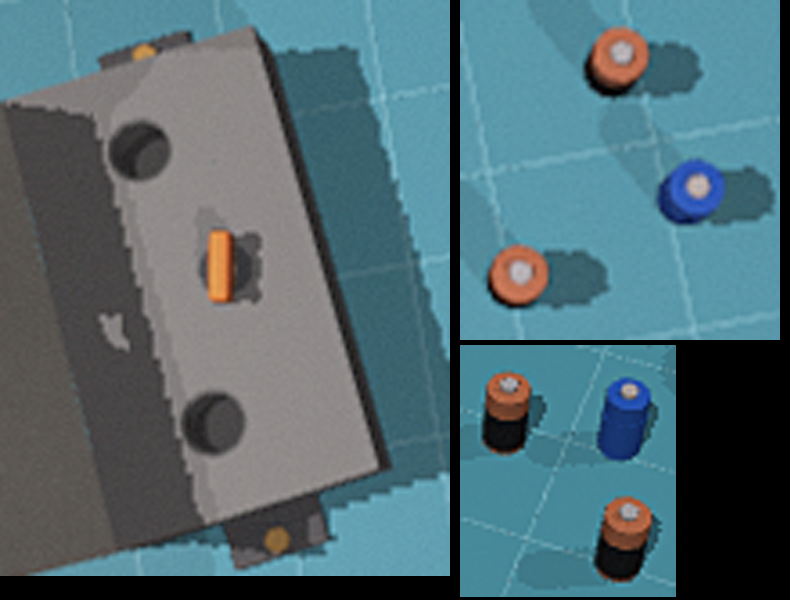

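```bash
cat >h.py <<'E'
import numpy as np,cv2
from rig import r
from scipy.optimize import least_squares
np.set_printoptions(precision=3,suppress=True)
C={n:r.calibration(n) for n in("top","side")}
def ray(n,uv,z):
    K=np.array(C[n]["mtx"]);T=np.array(C[n]["world_from_camera"])
    d=T[:3,:3]@np.linalg.solve(K,[*uv,1]);return T[:3,3]+d*(z-T[2,3])/d[2]
def proj(n,P):
    T=np.linalg.inv(C[n]["world_from_camera"]);p=T[:3,:3]@np.asarray(P)+T[:3,3];q=np.array(C[n]["mtx"])@p;return q[:2]/q[2]
E
python3 - <<'E'
from h import *
obs=[("top",(148.5,231.6),(70,5,64)),("top",(169.1,307.1),(-70,5,64)),("top",(181,197.4),(115,-65,64)),("top",(217.4,319.6),(-115,-65,64)),("side",(239,316.5),(70,5,64)),("side",(326,339.5),(-70,5,64))]
def res(p,ob):
    c,s=np.cos(p[2]),np.sin(p[2]);o=[]
    for n,uv,P in ob: o+=list(proj(n,(p[0]+c*P[0]-s*P[1],p[1]+s*P[0]+c*P[1],P[2]))-uv)
    return np.array(o)
for ob in(obs,obs[:4],obs[4:]):
    f=least_squares(res,(450,100,0.2),args=(ob,));print(f.x,f.fun)
    p=f.x;c,s=np.cos(p[2]),np.sin(p[2])
    for P in((70,5),(-70,5),(0,-20)):print(P,(p[0]+c*P[0]-s*P[1],p[1]+s*P[0]+c*P[1]))
print("wing",ray("top",(171.1,253.8),83),ray("top",(171.7,273),83),ray("top",(171.2,263.5),83))
for a,b in(((340.2,217.8),(328.7,180.6)),((314.7,272.8),(361.6,215.9))):print(ray("top",a,50),ray("side",b,50))
E
```

```text
[542.123  83.282   0.126] [ 0.705 -0.158  0.701  0.063 -0.866 -0.831 -1.747  0.303  0.557  0.157
  0.429 -0.775]
(70, 5) (np.float64(610.94161880381), np.float64(97.0282554987088))
(-70, 5) (np.float64(472.04870288034755), np.float64(79.45674713209468))
(0, -20) (np.float64(544.6329301932599), np.float64(63.44019490049773))
[541.645  82.788   0.13 ] [ 0.87   0.107  1.174  0.248 -0.833 -0.683 -1.215  0.305]
(70, 5) (np.float64(610.4096836141142), np.float64(96.80112770848511))
(-70, 5) (np.float64(471.58604826246614), np.float64(78.69040525595271))
(0, -20) (np.float64(544.2319235190995), np.float64(62.95583159799605))
[542.63   84.035   0.116] [ 0.172  0.064 -0.165 -0.036]
(70, 5) (np.float64(611.5778761294923), np.float64(97.11655469468795))
(-70, 5) (np.float64(472.5218345711014), np.float64(80.88641895554295))
(0, -20) (np.float64(544.9480938751442), np.float64(64.17005083254566))
wing [561.029  60.771  83.   ] [527.851  64.446  83.   ] [544.27   62.981  83.   ]
[ 575.568 -246.573   50.   ] [ 575.798 -248.359   50.   ]
[ 485.876 -181.276   50.   ] [ 486.96  -182.869   50.   ]
```

Emit:
{"api": "jog_arm", "payload": {"deltas": [{"gripper":0,"translation":[0.284,0.29,-0.08],"dr":[0,0,0]},{"gripper":0,"translation":[0.284,0.29,-0.08],"dr":[0,0,0]},{"gripper":0,"translation":[0.284,0.29,-0.08],"dr":[0,0,0]},{"gripper":0,"translation":[0.284,0.29,-0.08],"dr":[0,0,0]},{"gripper":0,"translation":[0.284,0.29,-0.08],"dr":[0,0,0]},{"gripper":0,"translation":[0.284,0.29,-0.08],"dr":[0,0,0]},{"gripper":0,"translation":[0.284,0.29,-0.08],"dr":[0,0,0]},{"gripper":0,"translation":[0.284,0.29,-0.08],"dr":[0,0,0]},{"gripper":0,"translation":[0.284,0.29,-0.08],"dr":[0,0,0]},{"gripper":0,"translation":[0.284,0.29,-0.08],"dr":[0,0,0]},{"gripper":0,"translation":[0.284,0.29,-0.08],"dr":[0,0,0]},{"gripper":0,"translation":[0,0,0],"dr":[0,0,0]}], "squeeze": 40}}

```text
clock: 1.1
eef_pos: [579.2, -242.6, 166.5]
tcp_rot: [-3.141, 0.002, -1.132]
contact_force: [-0.9, -0.7, 0.6]
opening: 0.502
```

Emit:
{"api": "jog_arm", "payload": {"deltas": [{"gripper":0,"translation":[0,0,0],"dr":[0,0,0]},{"gripper":0,"translation":[0,0,0],"dr":[0,0,0]},{"gripper":0,"translation":[0,0,0],"dr":[0,0,0]}]}}

```text
clock: 1.35
eef_pos: [574.9, -248.6, 168.3]
tcp_rot: [3.141, 0.0, -1.137]
contact_force: [-0.2, -0.8, -0.1]
opening: 0.5
```

```bash
python3 - <<'E'
from h import *
cv2.imwrite("pics/s1.png",cv2.resize(r.grab_frame("side")[130:250,270:430],(800,600)))
print(r.sense()["eef_pos"])
E
```

```text
[ 574.902 -248.822  168.434]
```

View pics/s1.png

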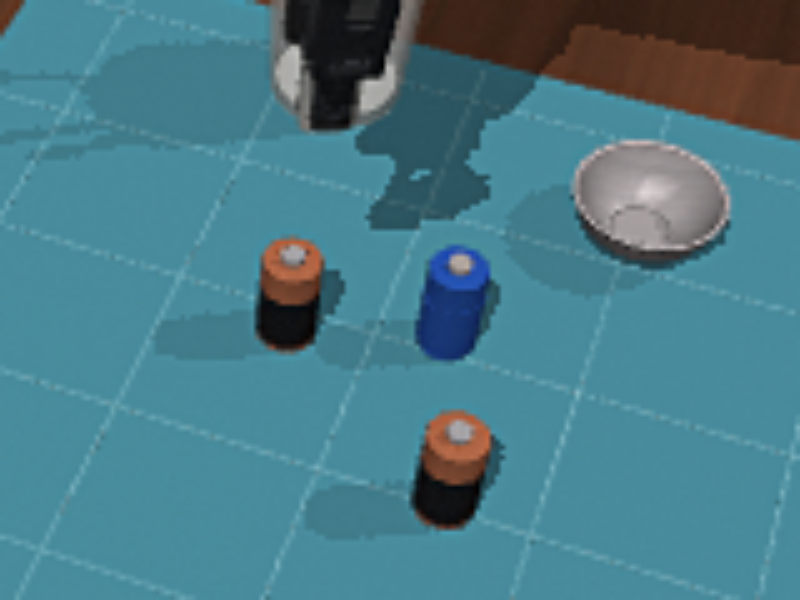

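Emit:
{"api": "jog_arm", "payload": {"deltas": [{"gripper":0,"translation":[0.01,0.01,-0.3],"dr":[0,0,0]},{"gripper":0,"translation":[0,0,-0.3],"dr":[0,0,0]},{"gripper":0,"translation":[0,0,-0.3],"dr":[0,0,0]},{"gripper":0,"translation":[0,0,-0.15],"dr":[0,0,0]},{"gripper":0,"translation":[0,0,-0.1],"dr":[0,0,0]},{"gripper":0,"translation":[0,0,0],"dr":[0,0,0]},{"gripper":1,"translation":[0,0,0],"dr":[0,0,0]},{"gripper":1,"translation":[0,0,0],"dr":[0,0,0]},{"gripper":1,"translation":[0,0,0],"dr":[0,0,0]},{"gripper":1,"translation":[0,0,0],"dr":[0,0,0]},{"gripper":1,"translation":[0,0,0],"dr":[0,0,0]}], "squeeze": 40}}

```text
clock: 2.32
eef_pos: [577.4, -247.2, 54.4]
tcp_rot: [-3.14, -0.001, -1.136]
contact_force: [-0.4, 0.4, 4.0]
opening: 0.285
```

Emit:
{"api": "jog_arm", "payload": {"deltas": [{"gripper":1,"translation":[0,0,0.2],"dr":[0,0,0]},{"gripper":1,"translation":[0,0,0.35],"dr":[0,0,0]},{"gripper":1,"translation":[0.034,0.344,0.35],"dr":[0,0,0.079]},{"gripper":1,"translation":[0.034,0.344,0.2],"dr":[0,0,0.079]},{"gripper":1,"translation":[0.034,0.344,0],"dr":[0,0,0.079]},{"gripper":1,"translation":[0.034,0.344,0],"dr":[0,0,0.079]},{"gripper":1,"translation":[0.034,0.344,0],"dr":[0,0,0.079]},{"gripper":1,"translation":[0.034,0.344,0],"dr":[0,0,0.079]},{"gripper":1,"translation":[0.034,0.344,0],"dr":[0,0,0.079]},{"gripper":1,"translation":[0.034,0.344,0],"dr":[0,0,0.079]},{"gripper":1,"translation":[0.034,0.344,0],"dr":[0,0,0.079]},{"gripper":1,"translation":[0.034,0.344,0],"dr":[0,0,0.079]}]}}

```text
clock: 3.32
eef_pos: [610.1, 93.7, 158.4]
tcp_rot: [-3.142, -0.001, 0.111]
contact_force: [0.5, -0.8, -1.1]
opening: 0.283
```

Emit:
{"api": "jog_arm", "payload": {"deltas": [{"gripper":1,"translation":[0,0,0],"dr":[0,0,0.012]},{"gripper":1,"translation":[0,0,0],"dr":[0,0,0]},{"gripper":1,"translation":[0,0,0],"dr":[0,0,0]},{"gripper":1,"translation":[0,0,0],"dr":[0,0,0]}]}}

```text
clock: 3.65
eef_pos: [610.0, 90.9, 158.0]
tcp_rot: [3.141, 0.0, 0.121]
contact_force: [0.1, 0.4, -0.6]
opening: 0.283
```

```bash
python3 - <<'E'
from h import *
s=r.grab_frame("side");t=r.grab_frame("top")
o=np.hstack([cv2.resize(s[235:385,190:370],(432,360)),cv2.resize(t[190:340,105:255],(360,360))])
cv2.imwrite("pics/s2.png",o)
z=r.sense();print(z["eef_pos"],z["tcp_rot"],z["opening"],z["qpos"])
E
```

```text
[610.052  90.65  157.978] [3.141 0.    0.121] 0.28373690189068435 [ 0.145  0.446  1.734 -0.     0.962  0.024]
```

View pics/s2.png

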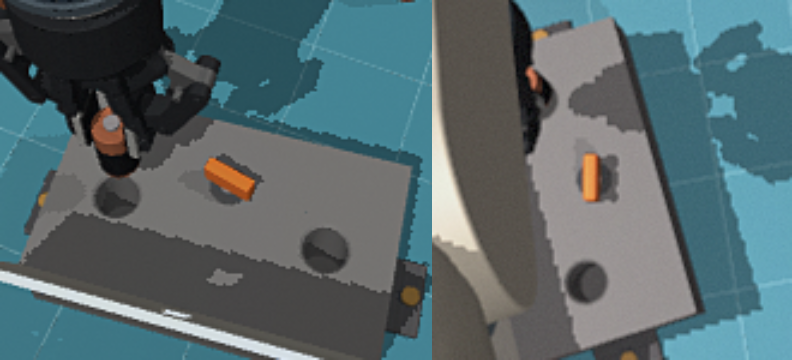

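```bash
python3 - <<'E'
from h import *
# nub top in side crop, cell bottom centre
print(ray("side",(190+112/2.4,235+122/2.4),153.6), ray("side",(190+121/2.4,235+165/2.4),103.6))
for b in((190+117/2.4,235+197/2.4),(190+325/2.4,235+250/2.4)):print(ray("side",b,64))
print(ray("top",(105+587/2.4-180,190+282/2.4),64))
E
```

```text
[609.483  89.731 153.6  ] [607.478  92.49  103.6  ]
[611.81   98.148  64.   ]
[473.261  80.686  64.   ]
[471.546  79.91   64.   ]
```

Emit:
{"api": "jog_arm", "payload": {"deltas": [{"gripper":1,"translation":[0.013,0.066,-0.1],"dr":[0,0,0]},{"gripper":1,"translation":[0,0,-0.15],"dr":[0,0,0]},{"gripper":1,"translation":[0,0,-0.1],"dr":[0,0,0]},{"gripper":1,"translation":[0,0,-0.06],"dr":[0,0,0]},{"gripper":1,"translation":[0,0,-0.05],"dr":[0,0,0]},{"gripper":1,"translation":[0,0,0],"dr":[0,0,0]},{"gripper":1,"translation":[0,0,0],"dr":[0,0,0]}]}}

```text
clock: 4.33
eef_pos: [612.2, 98.3, 111.6]
tcp_rot: [3.141, -0.001, 0.123]
contact_force: [4.4, -0.9, -2.7]
opening: 0.283
```

Emit:
{"api": "jog_arm", "payload": {"deltas": [{"gripper":1,"translation":[0.005,0,-0.05],"dr":[0,0,0]},{"gripper":1,"translation":[0,0,-0.05],"dr":[0,0,0]},{"gripper":1,"translation":[0,0,-0.05],"dr":[0,0,0]},{"gripper":1,"translation":[0,0,-0.03],"dr":[0,0,0]},{"gripper":1,"translation":[0,0,0],"dr":[0,0,0]}]}}

```text
clock: 4.75
eef_pos: [612.2, 98.5, 93.2]
tcp_rot: [3.142, -0.0, 0.124]
contact_force: [4.4, -0.4, -4.3]
opening: 0.285
```

Inserted about 25 mm. Release, lift, and check.

Emit:
{"api": "jog_arm", "payload": {"deltas": [{"gripper":0,"translation":[0,0,0],"dr":[0,0,0]},{"gripper":0,"translation":[0,0,0],"dr":[0,0,0]},{"gripper":0,"translation":[0,0,0],"dr":[0,0,0]},{"gripper":0,"translation":[0,0,0],"dr":[0,0,0]},{"gripper":0,"translation":[0,0,0.1],"dr":[0,0,0]},{"gripper":0,"translation":[0,0,0.3],"dr":[0,0,0]},{"gripper":0,"translation":[0,0,0.3],"dr":[0,0,0]},{"gripper":0,"translation":[-0.1,-0.3,0.1],"dr":[0,0,0]},{"gripper":0,"translation":[-0.15,-0.35,0],"dr":[0,0,0]},{"gripper":0,"translation":[-0.15,-0.35,0],"dr":[0,0,0]},{"gripper":0,"translation":[-0.15,-0.35,0],"dr":[0,0,0]},{"gripper":0,"translation":[-0.15,-0.35,0],"dr":[0,0,0]}]}}

```text
clock: 5.75
eef_pos: [541.1, -72.7, 175.0]
tcp_rot: [3.141, -0.001, 0.124]
contact_force: [1.5, -0.8, 0.2]
opening: 0.502
```

```bash
python3 - <<'E'
from h import *
s=r.grab_frame("side")
cv2.imwrite("pics/s3.png",cv2.resize(s[255:375,190:370],(720,480)))
z=r.sense();print(z["eef_pos"],z["tcp_rot"],z["opening"])
E
```

```text
[538.195 -77.641 174.607] [3.139 0.002 0.123] 0.49992968493770373
```

View pics/s3.png

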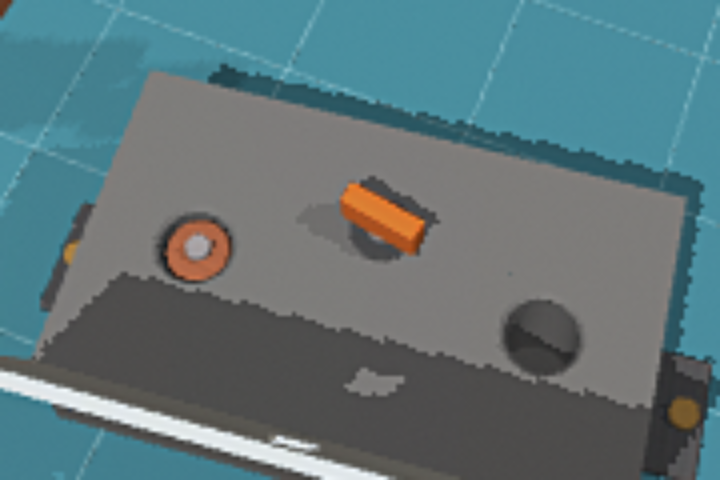

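Emit:
{"api": "jog_arm", "payload": {"deltas": [{"gripper":0,"translation":[-0.13,-0.26,0],"dr":[0,0,0]},{"gripper":0,"translation":[-0.13,-0.26,0],"dr":[0,0,0]},{"gripper":0,"translation":[-0.13,-0.26,0],"dr":[0,0,0]},{"gripper":0,"translation":[-0.13,-0.26,0],"dr":[0,0,0]},{"gripper":0,"translation":[0,0,0],"dr":[0,0,0]},{"gripper":0,"translation":[0,0,0],"dr":[0,0,0]},{"gripper":0,"translation":[0,0,-0.3],"dr":[0,0,0]},{"gripper":0,"translation":[0,0,-0.2],"dr":[0,0,0]},{"gripper":0,"translation":[0,0,0],"dr":[0,0,0]},{"gripper":0,"translation":[0,0,0],"dr":[0,0,0]}]}}

```text
clock: 6.63
eef_pos: [489.8, -174.6, 123.7]
tcp_rot: [-3.14, 0.002, 0.125]
contact_force: [-0.9, -0.7, 0.9]
opening: 0.5
```

Emit:
{"api": "jog_arm", "payload": {"deltas": [{"gripper":0,"translation":[-0.035,-0.075,0],"dr":[0,0,0]},{"gripper":0,"translation":[0,0,0],"dr":[0,0,0]},{"gripper":0,"translation":[0,0,-0.25],"dr":[0,0,0]},{"gripper":0,"translation":[0,0,-0.25],"dr":[0,0,0]},{"gripper":0,"translation":[0,0,-0.15],"dr":[0,0,0]},{"gripper":0,"translation":[0,0,-0.055],"dr":[0,0,0]},{"gripper":0,"translation":[0,0,0],"dr":[0,0,0]},{"gripper":1,"translation":[0,0,0],"dr":[0,0,0]},{"gripper":1,"translation":[0,0,0],"dr":[0,0,0]},{"gripper":1,"translation":[0,0,0],"dr":[0,0,0]},{"gripper":1,"translation":[0,0,0],"dr":[0,0,0]},{"gripper":1,"translation":[0,0,0],"dr":[0,0,0]}]}}

```text
clock: 7.63
eef_pos: [487.4, -183.4, 54.8]
tcp_rot: [3.14, -0.002, 0.124]
contact_force: [-1.1, -0.3, 7.4]
opening: 0.285
```

Emit:
{"api": "jog_arm", "payload": {"deltas": [{"gripper":1,"translation":[0,0,0.2],"dr":[0,0,0]},{"gripper":1,"translation":[0,0,0.35],"dr":[0,0,0]},{"gripper":1,"translation":[0,0,0.35],"dr":[0,0,0]},{"gripper":1,"translation":[0,0.2,0.1],"dr":[0,0,0]},{"gripper":1,"translation":[-0.02,0.35,0],"dr":[0,0,0]},{"gripper":1,"translation":[-0.025,0.35,0],"dr":[0,0,0]},{"gripper":1,"translation":[-0.025,0.35,0],"dr":[0,0,0]},{"gripper":1,"translation":[-0.025,0.35,0],"dr":[0,0,0]},{"gripper":1,"translation":[-0.025,0.35,0],"dr":[0,0,0]},{"gripper":1,"translation":[-0.025,0.35,0],"dr":[0,0,0]},{"gripper":1,"translation":[0,0.34,0],"dr":[0,0,0]},{"gripper":1,"translation":[0,0,0],"dr":[0,0,0]}]}}

```text
clock: 8.63
eef_pos: [472.2, 85.6, 154.3]
tcp_rot: [-3.14, -0.002, 0.127]
contact_force: [1.1, -1.8, 0.5]
opening: 0.284
```

Emit:
{"api": "jog_arm", "payload": {"deltas": [{"gripper":1,"translation":[0,0,-0.1],"dr":[0,0,0]},{"gripper":1,"translation":[0,0,0],"dr":[0,0,0]},{"gripper":1,"translation":[0,0,0],"dr":[0,0,0]},{"gripper":1,"translation":[0,0,0],"dr":[0,0,0]}]}}

```text
clock: 8.97
eef_pos: [471.8, 79.9, 143.2]
tcp_rot: [3.141, 0.001, 0.122]
contact_force: [-0.0, -0.2, -0.4]
opening: 0.282
```

Emit:
{"api": "jog_arm", "payload": {"deltas": [{"gripper":1,"translation":[0.01,0.009,-0.1],"dr":[0,0,0]},{"gripper":1,"translation":[0,0,-0.1],"dr":[0,0,0]},{"gripper":1,"translation":[0,0,-0.06],"dr":[0,0,0]},{"gripper":1,"translation":[0,0,-0.05],"dr":[0,0,0]},{"gripper":1,"translation":[0,0,0],"dr":[0,0,0]},{"gripper":1,"translation":[0,0,0],"dr":[0,0,0]}]}}

```text
clock: 9.47
eef_pos: [473.8, 81.4, 111.8]
tcp_rot: [3.141, -0.001, 0.124]
contact_force: [4.8, -3.4, -3.6]
opening: 0.285
```

Emit:
{"api": "jog_arm", "payload": {"deltas": [{"gripper":1,"translation":[0.005,-0.005,-0.05],"dr":[0,0,0]},{"gripper":1,"translation":[0,0,-0.05],"dr":[0,0,0]},{"gripper":1,"translation":[0,0,-0.05],"dr":[0,0,0]},{"gripper":1,"translation":[0,0,-0.03],"dr":[0,0,0]},{"gripper":1,"translation":[0,0,0],"dr":[0,0,0]}]}}

```text
clock: 9.88
eef_pos: [473.9, 81.3, 93.5]
tcp_rot: [3.141, -0.001, 0.124]
contact_force: [4.9, -3.3, -3.7]
opening: 0.288
```

Emit:
{"api": "jog_arm", "payload": {"deltas": [{"gripper":0,"translation":[0,0,0],"dr":[0,0,0]},{"gripper":0,"translation":[0,0,0],"dr":[0,0,0]},{"gripper":0,"translation":[0,0,0],"dr":[0,0,0]},{"gripper":0,"translation":[0,0,0],"dr":[0,0,0]},{"gripper":0,"translation":[0,0,0.1],"dr":[0,0,0]},{"gripper":0,"translation":[0,0,0.3],"dr":[0,0,0]},{"gripper":0,"translation":[0,0,0.2],"dr":[0,0,0]},{"gripper":0,"translation":[0,0,0],"dr":[0,0,0]},{"gripper":0,"translation":[0,0,0],"dr":[0,0,0]},{"gripper":0,"translation":[0,0,0],"dr":[0,0,0]}]}}

```text
clock: 10.72
eef_pos: [473.1, 81.4, 154.5]
tcp_rot: [-3.142, -0.0, 0.124]
contact_force: [0.3, -0.3, 0.1]
opening: 0.498
```

Emit:
{"api": "jog_arm", "payload": {"deltas": [{"gripper":0,"translation":[0.072,-0.017,0],"dr":[0,0,0.077]},{"gripper":0,"translation":[0.072,-0.017,0],"dr":[0,0,0.077]},{"gripper":0,"translation":[0.072,-0.017,0],"dr":[0,0,0.077]},{"gripper":0,"translation":[0.072,-0.017,0],"dr":[0,0,0.077]},{"gripper":0,"translation":[0.072,-0.017,0],"dr":[0,0,0.077]},{"gripper":0,"translation":[0.072,-0.017,0],"dr":[0,0,0.077]},{"gripper":0,"translation":[0.072,-0.017,0],"dr":[0,0,0.077]},{"gripper":0,"translation":[0.072,-0.017,0],"dr":[0,0,0.077]},{"gripper":0,"translation":[0.072,-0.017,0],"dr":[0,0,0.077]},{"gripper":0,"translation":[0.072,-0.017,0],"dr":[0,0,0.077]},{"gripper":0,"translation":[0,0,0],"dr":[0,0,0.077]},{"gripper":0,"translation":[0,0,0],"dr":[0,0,0]}]}}

```text
clock: 11.72
eef_pos: [544.9, 64.2, 153.1]
tcp_rot: [-3.139, 0.0, 1.46]
contact_force: [0.3, -0.6, -0.3]
opening: 0.501
```

Emit:
{"api": "jog_arm", "payload": {"deltas": [{"gripper":0,"translation":[0,0,0],"dr":[0,0,0]},{"gripper":0,"translation":[0,0,0],"dr":[0,0,0]},{"gripper":0,"translation":[0,0,0],"dr":[0,0,0]}]}}

```text
clock: 11.97
eef_pos: [545.0, 64.4, 154.1]
tcp_rot: [-3.141, 0.0, 1.451]
contact_force: [0.6, -1.0, -0.9]
opening: 0.498
```

```bash
python3 - <<'E'
from h import *
s=r.grab_frame("side")
cv2.imwrite("pics/s4.png",cv2.resize(s[230:375,190:370],(720,580)))
z=r.sense();print(z["eef_pos"],z["tcp_rot"],z["opening"],z["qpos"])
E
```

```text
[545.119  64.415 154.212] [-3.141  0.     1.452] 0.49485786918081015 [ 0.115  0.358  1.886 -0.     0.898 -1.337]
```

View pics/s4.png

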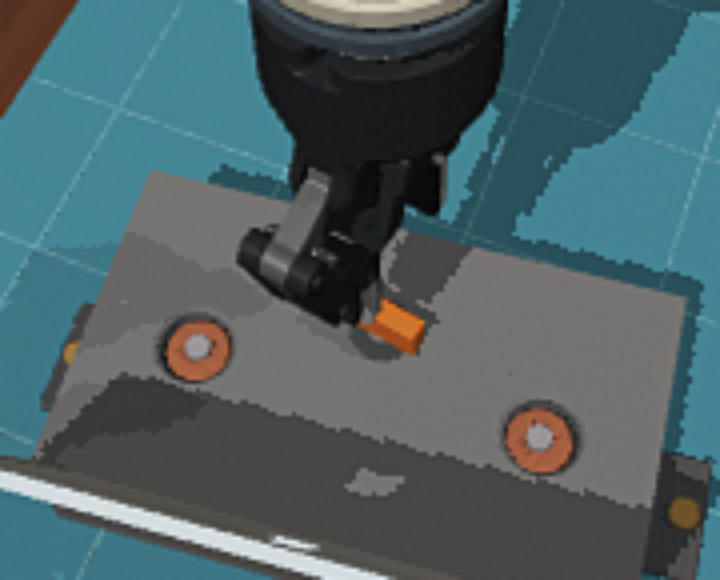

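Emit:
{"api": "jog_arm", "payload": {"deltas": [{"gripper":0,"translation":[0,0,-0.2],"dr":[0,0,0]},{"gripper":0,"translation":[0,0,-0.2],"dr":[0,0,0]},{"gripper":0,"translation":[0,0,-0.1],"dr":[0,0,0]},{"gripper":0,"translation":[0,0,-0.08],"dr":[0,0,0]},{"gripper":0,"translation":[0,0,0],"dr":[0,0,0]},{"gripper":0,"translation":[0,0,0],"dr":[0,0,0]},{"gripper":1,"translation":[0,0,0],"dr":[0,0,0]},{"gripper":1,"translation":[0,0,0],"dr":[0,0,0]},{"gripper":1,"translation":[0,0,0],"dr":[0,0,0]},{"gripper":1,"translation":[0,0,0],"dr":[0,0,0]},{"gripper":1,"translation":[0,0,0],"dr":[0,0,0]},{"gripper":1,"translation":[0,0,0],"dr":[0,0,0]}], "squeeze": 30}}

```text
clock: 13.02
eef_pos: [546.0, 64.3, 97.3]
tcp_rot: [3.14, -0.0, 1.454]
contact_force: [-0.7, -1.2, 7.3]
opening: 0.104
```

Emit:
{"api": "jog_arm", "payload": {"deltas": [{"gripper":1,"translation":[0,0,0],"dr":[0,0,-0.077]},{"gripper":1,"translation":[0,0,0],"dr":[0,0,-0.077]},{"gripper":1,"translation":[0,0,0],"dr":[0,0,-0.077]},{"gripper":1,"translation":[0,0,0],"dr":[0,0,-0.077]},{"gripper":1,"translation":[0,0,0],"dr":[0,0,-0.077]},{"gripper":1,"translation":[0,0,0],"dr":[0,0,-0.077]},{"gripper":1,"translation":[0,0,0],"dr":[0,0,-0.077]},{"gripper":1,"translation":[0,0,0],"dr":[0,0,-0.077]},{"gripper":1,"translation":[0,0,0],"dr":[0,0,-0.077]},{"gripper":1,"translation":[0,0,0],"dr":[0,0,-0.077]},{"gripper":1,"translation":[0,0,0],"dr":[0,0,-0.077]},{"gripper":1,"translation":[0,0,0],"dr":[0,0,0]}]}}

```text
clock: 14.02
eef_pos: [546.2, 64.4, 97.3]
tcp_rot: [3.142, -0.002, 0.116]
contact_force: [-1.0, -0.7, 6.0]
opening: 0.102
```

Emit:
{"api": "jog_arm", "payload": {"deltas": [{"gripper":1,"translation":[0,0,0],"dr":[0,0,0]},{"gripper":1,"translation":[0,0,0],"dr":[0,0,0]}]}}

```text
clock: 14.18
eef_pos: [546.2, 64.4, 97.3]
tcp_rot: [3.142, -0.002, 0.124]
contact_force: [-1.2, -0.7, 6.2]
opening: 0.106
```

Emit:
{"api": "jog_arm", "payload": {"deltas": [{"gripper":0,"translation":[0,0,0],"dr":[0,0,0]},{"gripper":0,"translation":[0,0,0],"dr":[0,0,0]},{"gripper":0,"translation":[0,0,0],"dr":[0,0,0]},{"gripper":0,"translation":[0,0,0],"dr":[0,0,0]},{"gripper":0,"translation":[0,0,0.1],"dr":[0,0,0]},{"gripper":0,"translation":[0,0,0.3],"dr":[0,0,0]},{"gripper":0,"translation":[0,0,0.4],"dr":[0,0,0]},{"gripper":1,"translation":[0,0,0.4],"dr":[0,0,0]},{"gripper":1,"translation":[0,0,0.4],"dr":[0,0,0]},{"gripper":1,"translation":[-0.2,0,0],"dr":[0,0,0]},{"gripper":1,"translation":[-0.3,0,0],"dr":[0,0,0]},{"gripper":1,"translation":[-0.3,0,0],"dr":[0,0,0]}]}}

```text
clock: 15.18
eef_pos: [465.0, 64.4, 257.8]
tcp_rot: [-3.142, -0.002, 0.124]
contact_force: [-1.2, 0.5, 0.2]
opening: -0.001
```

Emit:
{"api": "jog_arm", "payload": {"deltas": [{"gripper":1,"translation":[0,0.3,0],"dr":[0,0,0]},{"gripper":1,"translation":[0,0.35,0],"dr":[0,0,0]},{"gripper":1,"translation":[0,0.35,0],"dr":[0,0,0]},{"gripper":1,"translation":[0,0.35,0],"dr":[0,0,0]},{"gripper":1,"translation":[0,0.2,0],"dr":[0,0,0]},{"gripper":1,"translation":[0,0,0],"dr":[0,0,0]},{"gripper":1,"translation":[0,0,0],"dr":[0,0,0]},{"gripper":1,"translation":[0,0,0],"dr":[0,0,0]}]}}

```text
clock: 15.85
eef_pos: [465.2, 218.8, 256.6]
tcp_rot: [3.141, 0.0, 0.124]
contact_force: [-0.0, 0.2, 0.3]
opening: 0.004
```

```bash
python3 - <<'E'
from h import *
s=r.grab_frame("side");t=r.grab_frame("top")
o=np.hstack([cv2.resize(s[230:400,150:370],(440,340)),cv2.resize(t[180:350,50:230],(360,340))])
cv2.imwrite("pics/s5.png",o)
z=r.sense();print(z["eef_pos"],z["tcp_rot"],z["opening"],z["contact_force"])
E
```

```text
[465.358 218.328 256.584] [3.141 0.    0.123] 0.0021473012685322072 [-0.86   0.339  0.134]
```

View pics/s5.png

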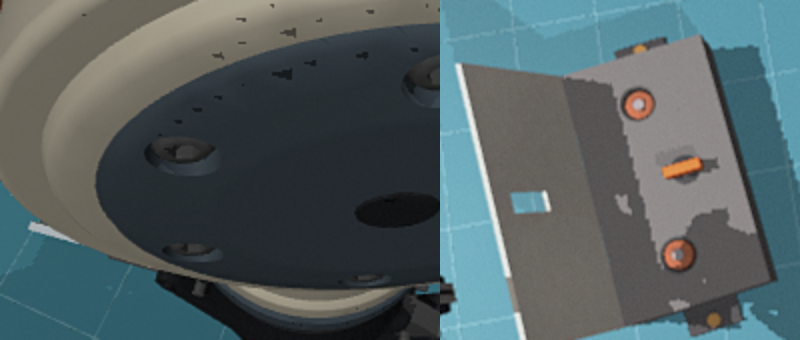

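```bash
python3 - <<'E'
from h import *
e=np.array([-.123,.992]);x=np.array([.992,.123])
h=np.array([535.6,149.5])
for uv in((60,212.5),(92.5,350)):
    for z in(188,):
        p=ray("top",uv,z)[:2]-h;print(z,p@x,p@e)
print(proj("top",(465,218,231.5)))
E
```

```text
188 111.19776481511494 42.14633815533059
188 -107.86551746411217 42.101686441128784
[ 51.008 327.14 ]
```

Emit:
{"api": "jog_arm", "payload": {"deltas": [{"gripper":1,"translation":[0,0,-0.3],"dr":[0,0,0]},{"gripper":1,"translation":[0,0,-0.3],"dr":[0,0,0]},{"gripper":1,"translation":[0,0,0],"dr":[0,0,0]},{"gripper":1,"translation":[0.012,-0.1,0],"dr":[0,0,0]},{"gripper":1,"translation":[0.012,-0.1,0],"dr":[0,0,0]},{"gripper":1,"translation":[0.012,-0.1,0],"dr":[0,0,0]},{"gripper":1,"translation":[0.012,-0.1,0],"dr":[0,0,0]},{"gripper":1,"translation":[0,0,0],"dr":[0,0,0]}]}}

```text
clock: 16.62
eef_pos: [471.1, 177.6, 197.7]
tcp_rot: [3.142, -0.002, 0.122]
contact_force: [-0.1, 1.2, 1.0]
opening: -0.003
```

Emit:
{"api": "jog_arm", "payload": {"deltas": [{"gripper":1,"translation":[0.012,-0.1,0],"dr":[0,0,0]},{"gripper":1,"translation":[0.012,-0.1,0],"dr":[0,0,0]},{"gripper":1,"translation":[0.015,-0.12,-0.01],"dr":[0,0,0]},{"gripper":1,"translation":[0.015,-0.12,-0.01],"dr":[0,0,0]},{"gripper":1,"translation":[0.015,-0.12,-0.02],"dr":[0,0,0]},{"gripper":1,"translation":[0,0,0],"dr":[0,0,0]},{"gripper":1,"translation":[0,0,0],"dr":[0,0,0]}]}}

```text
clock: 17.2
eef_pos: [477.0, 122.5, 192.2]
tcp_rot: [3.141, 0.001, 0.122]
contact_force: [-1.0, 0.3, 1.7]
opening: 0.001
```

```bash
python3 - <<'E'
from h import *
s=r.grab_frame("side");t=r.grab_frame("top")
o=np.hstack([cv2.resize(s[200:400,150:370],(440,400)),cv2.resize(t[180:380,50:230],(360,400))])
cv2.imwrite("pics/s6.png",o)
z=r.sense();print(z["eef_pos"],z["tcp_rot"],z["contact_force"],z["wrist_torque"])
E
```

```text
[476.925 123.278 192.334] [-3.142  0.001  0.123] [-1.726  1.359  2.739] [ 0.248  0.196 -0.031]
```

View pics/s6.png

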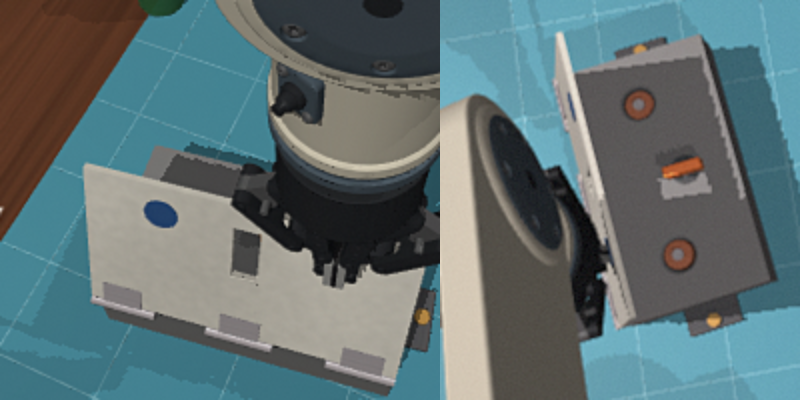

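Emit:
{"api": "jog_arm", "payload": {"deltas": [{"gripper":1,"translation":[0.015,-0.123,-0.04],"dr":[0,0,0]},{"gripper":1,"translation":[0.015,-0.123,-0.05],"dr":[0,0,0]},{"gripper":1,"translation":[0.015,-0.123,-0.06],"dr":[0,0,0]},{"gripper":1,"translation":[0.012,-0.094,-0.08],"dr":[0,0,0]},{"gripper":1,"translation":[0.012,-0.094,-0.09],"dr":[0,0,0]},{"gripper":1,"translation":[0.012,-0.094,-0.1],"dr":[0,0,0]},{"gripper":1,"translation":[0.006,-0.048,-0.087],"dr":[0,0,0]},{"gripper":1,"translation":[0.006,-0.048,-0.087],"dr":[0,0,0]},{"gripper":1,"translation":[0.006,-0.048,-0.087],"dr":[0,0,0]},{"gripper":1,"translation":[0,0,0],"dr":[0,0,0]},{"gripper":1,"translation":[0,0,0],"dr":[0,0,0]}]}}

```text
clock: 18.22
eef_pos: [486.8, 43.5, 123.8]
tcp_rot: [3.141, 0.001, 0.124]
contact_force: [-1.6, -0.3, 3.6]
opening: -0.0
```

Emit:
{"api": "jog_arm", "payload": {"deltas": [{"gripper":1,"translation":[0.003,-0.027,-0.09],"dr":[0,0,0]},{"gripper":1,"translation":[0.003,-0.027,-0.09],"dr":[0,0,0]},{"gripper":1,"translation":[0,0,-0.06],"dr":[0,0,0]},{"gripper":1,"translation":[0,0,-0.03],"dr":[0,0,0]},{"gripper":1,"translation":[0,0,0],"dr":[0,0,0]},{"gripper":1,"translation":[0,0,0],"dr":[0,0,0]}]}}

```text
clock: 18.72
eef_pos: [487.9, 38.3, 97.4]
tcp_rot: [3.141, -0.0, 0.124]
contact_force: [0.0, -3.3, 4.6]
opening: 0.006
```

Now press in small steps until firm contact.

Emit:
{"api": "jog_arm", "payload": {"deltas": [{"gripper":1,"translation":[0,0,-0.02],"dr":[0,0,0]},{"gripper":1,"translation":[0,0,0],"dr":[0,0,0]},{"gripper":1,"translation":[0,0,0],"dr":[0,0,0]}]}}

```text
clock: 18.97
eef_pos: [487.9, 38.4, 95.7]
tcp_rot: [3.141, -0.0, 0.124]
contact_force: [1.3, -4.5, 4.5]
opening: 0.0
```

Emit:
{"api": "jog_arm", "payload": {"deltas": [{"gripper":1,"translation":[0,0,-0.015],"dr":[0,0,0]},{"gripper":1,"translation":[0,0,0],"dr":[0,0,0]},{"gripper":1,"translation":[0,0,0],"dr":[0,0,0]}]}}

```text
clock: 19.22
eef_pos: [487.9, 38.4, 94.3]
tcp_rot: [3.141, -0.001, 0.124]
contact_force: [0.1, -3.5, 7.0]
opening: -0.0
```

Emit:
{"api": "jog_arm", "payload": {"deltas": [{"gripper":1,"translation":[0,0,-0.015],"dr":[0,0,0]},{"gripper":1,"translation":[0,0,0],"dr":[0,0,0]},{"gripper":1,"translation":[0,0,0],"dr":[0,0,0]}]}}

```text
clock: 19.47
eef_pos: [487.9, 38.4, 93.0]
tcp_rot: [3.141, -0.001, 0.124]
contact_force: [-0.8, -4.2, 11.5]
opening: -0.002
```

Emit:
{"api": "jog_arm", "payload": {"deltas": [{"gripper":1,"translation":[0,0,-0.01],"dr":[0,0,0]},{"gripper":1,"translation":[0,0,0],"dr":[0,0,0]},{"gripper":1,"translation":[0,0,0],"dr":[0,0,0]},{"gripper":1,"translation":[0,0,0],"dr":[0,0,0]}]}}

```text
clock: 19.8
eef_pos: [488.0, 38.3, 92.2]
tcp_rot: [3.141, -0.001, 0.124]
contact_force: [-2.3, -4.4, 14.1]
opening: -0.007
```

```bash
python3 - <<'E'
from h import *
s=r.grab_frame("side");t=r.grab_frame("top")
o=np.hstack([cv2.resize(s[200:400,150:370],(440,400)),cv2.resize(t[180:380,50:230],(360,400))])
cv2.imwrite("pics/s7.png",o)
z=r.sense();print(z["eef_pos"],z["tcp_rot"],z["contact_force"],z["wrist_torque"])
E
```

```text
[487.958  38.335  92.235] [ 3.141 -0.001  0.124] [-1.835 -5.003 13.107] [-0.789  0.285 -0.013]
```

View pics/s7.png

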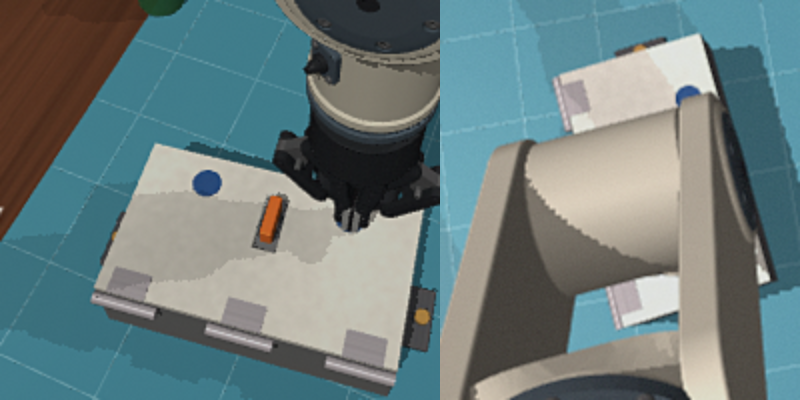

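Emit:
{"api": "jog_arm", "payload": {"deltas": [{"gripper":1,"translation":[0,0,-0.015],"dr":[0,0,0]},{"gripper":1,"translation":[0,0,0],"dr":[0,0,0]},{"gripper":1,"translation":[0,0,-0.01],"dr":[0,0,0]},{"gripper":1,"translation":[0,0,0],"dr":[0,0,0]},{"gripper":1,"translation":[0,0,0],"dr":[0,0,0]},{"gripper":1,"translation":[0,0,0],"dr":[0,0,0]}]}}

```text
clock: 20.4
eef_pos: [488.1, 38.3, 91.2]
tcp_rot: [3.141, -0.001, 0.124]
contact_force: [-8.2, -5.6, 36.3]
opening: -0.006
```

```bash
python3 - <<'E'
from h import *
s=r.grab_frame("side")
e=np.array([-.123,.992]);x=np.array([.992,.123]);h=np.array([535.6,149.5])
b=s.astype(int);m=(b[...,0]>90)&(b[...,2]<60)&(b[...,1]<90);m[:,:235]=0;m[:,275:]=0;m[:275]=0;m[310:]=0
v,u=np.nonzero(m);print("mark",u.mean(),v.mean(),len(u))
for th in(0,.03,.06,.1):
    R=105;q=h+60*x+e*(-R*np.cos(th)+5*np.sin(th));print(th,proj("side",(*q,65+R*np.sin(th)+5*np.cos(th))))
z=r.sense();print(z["eef_pos"],z["contact_force"])
E
```

```text
mark 253.3065693430657 291.0875912408759 137
0 [252.847 291.962]
0.03 [252.672 291.158]
0.06 [252.478 290.401]
0.1 [252.189 289.466]
[488.108  38.307  91.156] [-6.897 -5.033 36.797]
```

Emit:
{"api": "jog_arm", "payload": {"deltas": [{"gripper":1,"translation":[0,0,0.006],"dr":[0,0,0]},{"gripper":1,"translation":[0,0,0],"dr":[0,0,0]},{"gripper":1,"translation":[0,0,0],"dr":[0,0,0]},{"gripper":1,"translation":[0,0,0],"dr":[0,0,0]}]}}

```text
clock: 20.78
eef_pos: [488.0, 38.3, 91.3]
tcp_rot: [3.141, -0.001, 0.124]
contact_force: [-4.8, -6.1, 28.9]
opening: -0.003
```

Stable hard contact (about 29 N, position unchanged). Handing in.

```bash
python3 - <<'E'
from h import *
print(r.sign_off())
z=r.sense();print(z["clock"],z["eef_pos"],z["contact_force"])
E
```

```text
the job is handed in; nothing more can be done
None
the job is handed in; nothing more can be done
```

I put both copper cells nub-up into the bores and turned the orange wing about 1.33 rad into line with the slot. Then I swung the cover down over the wing and handed in at about 20.8 s, with the closed fingers still pressing beside the near blue mark. The paint bottle, brush cup, dish and blue look-alike were never touched.

- **Cells:** in the pictures both look fully seated, level with the box's top face. I didn't measure their depth or push them down after release.
- **Wing:** it looked parallel to the box's short side in the top view, and it stands up through the slot with the cover down.
- **Cover:** the last picture, taken before the final press, shows it shut. At the end, a small further push raised the force sharply with almost no movement, so it had reached a hard stop. I eased off slightly and handed in at about 29 N.
- **Small disagreements:** after the final press, the far mark sat 0.9 px above its predicted shut position, equal to about 0.03 rad open, which is within calibration error. The tool centre read 91.3 mm where about 95 mm was expected. I put that down to the fingers giving a little, but didn't confirm it.

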